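Dock a finned tube block on its cooling base

ROBOT

A 7-joint arm with a two-finger parallel gripper is mounted at the origin on a cart in front of the work surface, level with it; the furniture and walls round the work are solid. World frame = base frame: x ahead of the robot, y to its left, z up, the work surface at z = 0. Lengths are in m, angles in rad, forces in N, time in s.
With the tool pointing down it reaches from about 0.425 to 1.025 m from the base axis. Payload 9.4 kg.
Tool frame: the origin (TCP) lies at the very end of the fingers, on their centre line; the grasp point (between the pads) lies manip.grip_point_offset behind it (manip.grip_point_offset is the distance from the TCP to the grasp point, in m); z points along the fingers, y is the direction in which the jaws open and shut (so a half turn about z gives the same grasp; the last joint's range is limited). The gripper opens to 93 mm and grips with 3 to 60 N. Pads are 15 mm wide; open, the fingers measure 128 mm over their backs; the gripper's body (75 mm by 188 mm) begins 65 mm behind the grasp point.
Start: joints at [-1.337, 0.599, -0.003, 1.599, 0.002, 0.943, -0.08], TCP at [0.222, 0.69, 0.219] pointing down, gripper open.
Joint ranges: [-2.57, 2.57], [-0.35, 1.97], [-1.29, 1.29], [0.11, 2.56], [-1.05, 4.19], [0.11, 1.86], [-2.63, 2.63]. Speed limits (rad/s): [2.22, 2.22, 3.01, 3.01, 3.14, 3.14, 3.14].

INTERFACE

Orientations are given as a unit quaternion [x, y, z, w].
In Python, from bench import manip, eyes, sign_off gives the robot as it stands.
- The arm moves only by the tool servo_tool, never from a script. Its argument "plan" is a list that holds one entry, the list of rows, each a list of 7 numbers: the closure, from 0 (fully open) to 1 (shut), then the shift along the world's x, y, z in mm, then the turn, a rotation vector about the world's x, y, z in units of 5 degrees (1.0 is 5 degrees). In form: [[[claw, x, y, z, ax, ay, az], ...]]. A call has 1 to 8 rows; each row shifts and turns the commanded pose from where the row before left it; what a row does not reach is not made up. A row lasts 1/12 s, in which the tool goes at most 41.7 mm and 7.16 degrees, less where a joint would pass 70% of its speed; a pose out of reach is approached as far as the arm can. A call with a gripper value outside its range is refused whole. The fingers move at their own pace and stop on an object; "squeeze" is the grip in N (left out, the last holds). Time passes only in rows, so rows that do not move let the fingers close. It gives the time, the measured TCP pose, the force and the opening at its end, in the units of the state.
- manip.observe(): the state, without advancing time (a new reading comes with each control period).
- eyes.snapshot(name): name is "scene" or "top" or "wrist"; returns the picture (420x560x3 uint8, blue, green, red); there is no depth.
- eyes.camera_info(name): a dict with "camera_matrix" (3x3 intrinsics, pixels), "R" (3x3) and "t" (3): a world point X has camera coordinates R X + t; the wrist camera has in their place "tool_from_camera" (4x4, takes a point from camera to tool coordinates, whose origin is the TCP and whose axes are the flange's). Camera axes: x right, y down, z forward; pixel columns grow to the right and rows downward; lengths in m; the calibration is good to about 2 mm. A picture is of the moment at which its call begins: read the wrist's pose just before it. camera_info takes no time and is no camera call.
- sign_off(): hands the job in, once; it reports no verdict.
The state is a dict: "clock": time; "joint_positions": joint angles; "qvel": joint speeds; "joint_torque": joint torques, N m; "eef_pos": TCP position; "eef_rot": TCP orientation; "wrist_force": force on the tool from outside, world axes, zero at the start; "torque": the same for the moment, N m; "opening": opening from 0.0 (shut) to 1.0 (fully open).
Only numpy, scipy, OpenCV 4.12 (cv2) and the standard library are available. Lean on these libraries where they do the work, as an engineer would, in place of code of your own. Each camera call takes 0.05 s, during which the arm holds its last target.

TASK

Move the finned aluminium tube block from its grey holder onto the white cooling dock, its fins slid down between the dock's fins until it sits fully home, and leave it there. The holder leaves only the block's two ends free to grip and the dock only its two long sides, so stand the block upright on the open worktop on the way, let go, and take it again by the sides. Lower it into the dock rather than dropping it, and leave the beaker, the bottle and the timer where they stand.

Things in the scene. Friction and masses are not known exactly. Their poses are not given: they have to be found in the camera images.
- block: aluminium block 66 (x) x 54 (y) x 52 mm high, about 0.33 kg, standing fins down in the holder, its x along the holder's x. Below its plate hang 4 fins 5 mm thick, 26 mm deep, round-tipped, running along x, at y = -19.5, -6.5, 6.5, 19.5 mm. Origin: centre of the underside, level with the fin tips; z up. Stands stably on its fin tips. A half turn about z makes no difference
- block_plate (a point): centre of the block's solid upper plate, 39 mm above the block's origin, axes as the block. The plate is 66 x 54 mm, from 26 to 52 mm above the fin tips, with four 16 mm tube wells in its top; its upright faces are the ones to grip: ends at x = +-33 mm, long sides at y = +-27 mm
- dock: fixed white cooling dock, base 106 (x) x 84 (y) mm, 14 mm high. Cheeks 62 mm wide stand across both x ends: inner faces at x = +-36 mm (3 mm to spare at each end of the block) up to z = 62 mm, flared outward above, tops at z = 77 mm, so a seated block's ends are out of reach; above the fins the y sides are open. Origin: centre of its underside on the worktop, z up
- dock_seat (a point): centre of the dock base's upper face, z = 14 mm, axes as the dock. Here stand 5 fins 4 mm thick, 60 mm long along x, 23 mm tall, round-tipped, at y = -26, -13, 0, 13, 26 mm; the block's fins go between with 2 mm to spare each side. Home: block origin here, x axes parallel either way round, fin tips on the base, block top 66 mm above the worktop
- holder: fixed grey storage holder, floor plate 96 (x) x 84 (y) x 10 mm high on which the block stands; two walls along x with inner faces at y = +-30 mm, tops at z = 64 mm (2 mm above the block), so only the block's x ends can be gripped; end lips 4 mm high. Origin: centre of its underside, z up. Holder and dock stand left and right of the robot, either way; free worktop between
- beaker: bystander: small clear beaker, 59 x 64 x 67 mm, behind the work; origin centre of its underside
- bottle: bystander: amber reagent bottle with dark stopper, 50 mm diameter, 102 mm tall, behind the work; origin centre of its underside
- timer: bystander: white square timer with buttons, 63 x 63 x 21 mm, behind the work, between beaker and bottle; origin centre of its underside
Not all that is in view belongs to the job. Leave any blue or yellow look-alike of the dock alone.

How it is judged:
By the outcome, as a careful person would: the job done as asked, in the order asked, and still so for the second after the job is handed in, with the robot touching nothing.
It also fails if it takes over 64 s, if anything falls off the work surface, if the arm or the gripper's body presses on something with over 40 N, if the wrist force passes 120 N, or if a joint passes its speed limit or range.

## Working session

There is one attempt and no reset: what is moved stays moved. The work goes in short steps, Python scripts to look and compute and a tool call to move; the robot and the scene stay as the last step left them, time stands still between calls to the robot, and variables do not carry over. Pictures are saved under pics/ and viewed, and the job is handed in when it is done.

Besides the shell and the picture viewer there is one more tool, called after ">>>" in YAML: its name, and indented under it one key for each argument. servo_tool: Moves the arm, as the interface text tells. Its arguments: {"type":"object","properties":{"plan":{"type":"array","items":{"type":"array","items":{"type":"array","items":{"type":"number"}}}},"squeeze":{"type":"number"}},"required":["plan"]}

```bash
ls; mkdir -p pics; python3 - <<'E'
from bench import manip, eyes
import cv2
print(manip.observe(), manip.grip_point_offset)
for n in ("scene","top","wrist"):
    print(n, eyes.camera_info(n))
    cv2.imwrite(f"pics/{n}0.png", eyes.snapshot(n))
E
```

```text
pics
{'clock': 0.0, 'joint_positions': array([-1.33668128,  0.60011455, -0.00254804,  1.60008996,  0.00183573,
        0.9428946 , -0.07981486]), 'qvel': array([-1.43605888e-03, -1.11114181e-03,  1.47651451e-05,  4.08243422e-04,
        6.39669840e-04, -1.61935393e-03,  9.66279574e-04]), 'joint_torque': array([-4.84750180e-04, -7.65064859e+01,  1.49726953e+00, -2.52347606e+01,
       -5.25082578e-02,  1.70243788e-02,  1.32617220e-04]), 'eef_pos': array([0.22161014, 0.68981178, 0.2177818 ]), 'eef_rot': array([ 1.54748812e-01,  9.87953561e-01, -7.51649051e-04, -3.43410513e-05]), 'wrist_force': array([-0.23958042,  0.78140489,  0.43609225]), 'torque': array([ 0.03854331, -0.00395904,  0.00107604]), 'opening': 1.005070511317341} 0.0188
scene {'camera_matrix': array([[409.43704919,   0.        , 283.78589274],
       [  0.        , 409.43704919, 208.62816756],
       [  0.        ,   0.        ,   1.        ]]), 'R': array([[ 0.71765361, -0.69636734,  0.00676905],
       [-0.46488916, -0.48629156, -0.73986389],
       [ 0.51850879,  0.52781914, -0.67272253]]), 't': array([-0.34820161,  0.
[... 243 characters left out ...]
.00275927],
       [-0.98351029, -0.01535561, -0.18019911],
       [ 0.18013265,  0.00561795, -0.98362628]]), 't': array([0.02034097, 0.54462622, 1.17212965])}
wrist {'camera_matrix': array([[300.21074493,   0.        , 282.04119025],
       [  0.        , 300.21074493, 208.28646313],
       [  0.        ,   0.        ,   1.        ]]), 'tool_from_camera': array([[ 4.20114447e-04, -9.70972011e-01, -2.39192760e-01,
         6.51282331e-02],
       [ 9.99999287e-01,  1.40578827e-04,  1.18572168e-03,
        -1.19998170e-03],
       [-1.11767712e-03, -2.39193088e-01,  9.70971378e-01,
        -1.65905077e-01],
       [ 0.00000000e+00,  0.00000000e+00,  0.00000000e+00,
         1.00000000e+00]])}
```

View pics/scene0.png

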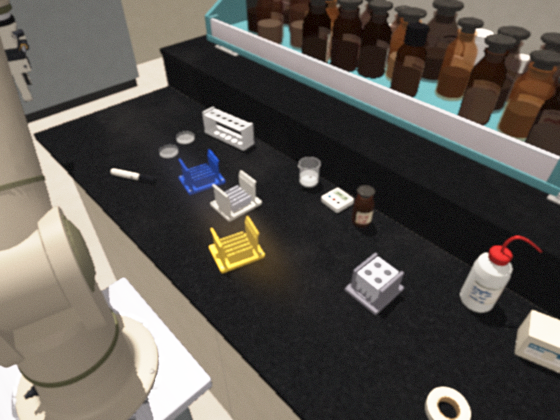

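View pics/top0.png

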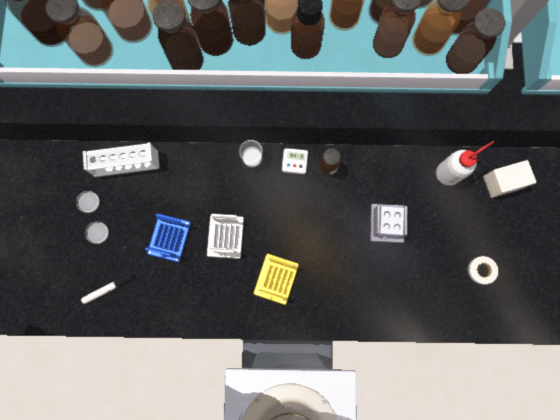

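View pics/wrist0.png

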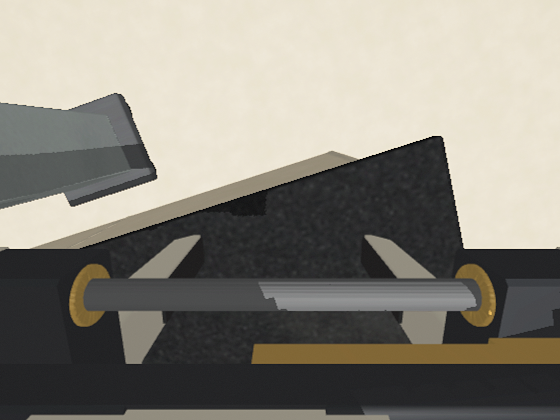

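The top view shows the white dock near (226,237), the holder with the block near (389,222), and yellow and blue look-alikes near (277,279) and (168,238). I'll zoom in next.

```bash
python3 - <<'E'
import cv2, numpy as np
im=cv2.imread("pics/top0.png"); s=cv2.imread("pics/scene0.png")
a=cv2.resize(im[205:270,195:260],None,fx=6,fy=6,interpolation=cv2.INTER_CUBIC)
b=cv2.resize(im[190:255,360:425],None,fx=6,fy=6,interpolation=cv2.INTER_CUBIC)
cv2.imwrite("pics/z0.png",np.hstack([a,b]))
a=cv2.resize(s[165:230,200:270],None,fx=5,fy=5,interpolation=cv2.INTER_CUBIC)
b=cv2.resize(s[245:310,340:410],None,fx=5,fy=5,interpolation=cv2.INTER_CUBIC)
cv2.imwrite("pics/z1.png",np.hstack([a,b]))
E
```

```text
(no output)
```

View pics/z0.png

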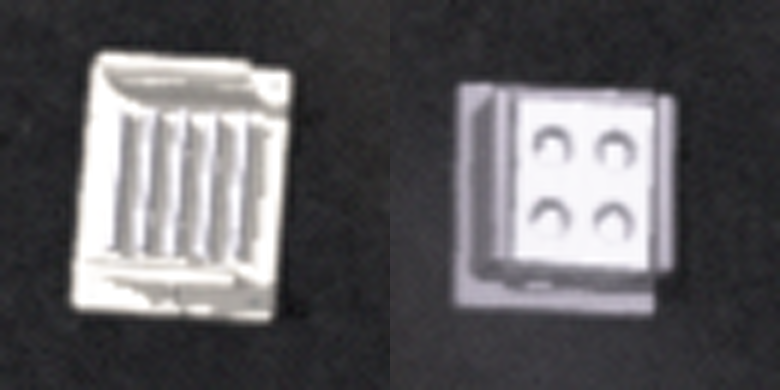

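View pics/z1.png

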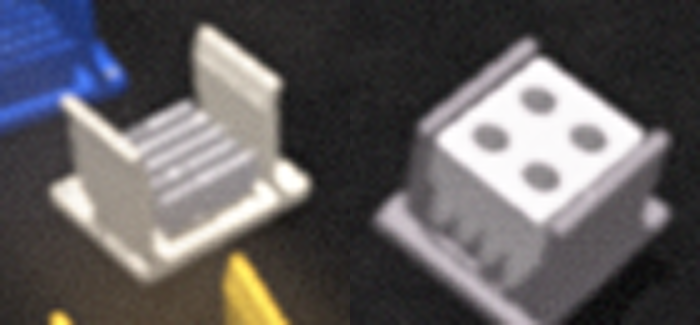

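```bash
cat > h.py <<'E'
import numpy as np, cv2
from scipy.spatial.transform import Rotation as Ro
from bench import manip, eyes
def cam(name, st=None):
    c=eyes.camera_info(name); K=c["camera_matrix"]
    if name=="wrist":
        st=st or manip.observe(); T=np.eye(4); T[:3,:3]=Ro.from_quat(st["eef_rot"]).as_matrix(); T[:3,3]=st["eef_pos"]
        W=T@c["tool_from_camera"]; R=W[:3,:3].T; t=-R@W[:3,3]
    else: R,t=c["R"],c["t"]
    return K,R,t
def plane(uv,z,C):
    K,R,t=C; uv=np.atleast_2d(uv).astype(float); o=-R.T@t
    d=(R.T@np.linalg.inv(K)@np.c_[uv,np.ones(len(uv))].T).T
    return o+d*((z-o[2])/d[:,2])[:,None]
def proj(X,C):
    K,R,t=C; p=(K@(R@np.atleast_2d(X).T+t[:,None])).T; return p[:,:2]/p[:,2:]
def brief():
    s=manip.observe(); R=Ro.from_quat(s["eef_rot"]).as_matrix()
    print("t",round(s["clock"],2),"pos",(s["eef_pos"]*1000).round(1),"jaw yaw",np.degrees(np.arctan2(R[1,1],R[0,1])).round(2),"tilt",(R[:,2]).round(4),"F",s["wrist_force"].round(1),"op",round(s["opening"]*93,1),"q",s["joint_positions"].round(2)); return s
E
python3 - <<'E'
from h import *
C=cam("top")
def ang(p,q): return np.degrees(np.arctan2(*(q-p)[1::-1]))
# block top corners (zoom right pane): x0=360,y0=190
z=lambda L,x0,y0,ox=0: np.array([[(u-ox)/6+x0-.4,v/6+y0-.4] for u,v in L])
b=plane(z([(517,95),(655,97),(653,272),(515,266)],360,190,390),.062,C); print("block",b.round(4),b.mean(0).round(4))
w=plane(z([(552,143),(615,150),(550,217),(613,222)],360,190,390),.062,C); print("wells",w.mean(0).round(4))
h=plane(z([(457,82),(455,305),(655,313),],360,190,390),.010,C); print("holder base",h.round(4),(h[0]+h[2])/2)
d=plane(z([(72,308),(272,322),(292,72),(97,53)],195,205),.014,C); print("dock base",d.round(4))
print((d[0]+d[2])/2)
f=plane(z([(134,255),(145,112),(241,255),(253,125)],195,205),.037,C); print(f.round(4))
for n,p in dict(yellow=(277,279),blue=(168,238)).items(): print(n,plane(p,.02,C))
E
```

```text
block [[ 0.5488 -0.2188  0.062 ]
 [ 0.5489 -0.2755  0.062 ]
 [ 0.4765 -0.2725  0.062 ]
 [ 0.4781 -0.2165  0.062 ]] [ 0.5131 -0.2458  0.062 ]
wells [ 0.5127 -0.2448  0.062 ]
holder base [[ 0.5639 -0.2037  0.01  ]
 [ 0.4678 -0.2012  0.01  ]
 [ 0.4657 -0.2857  0.01  ]] [ 0.51483483 -0.24474153  0.01      ]
dock base [[0.4216 0.2128 0.014 ]
 [0.417  0.1286 0.014 ]
 [0.5234 0.1233 0.014 ]
 [0.5303 0.2068 0.014 ]]
[0.47247678 0.16804199 0.014     ]
[[0.442  0.1845 0.037 ]
 [0.5018 0.1823 0.037 ]
 [0.4427 0.1403 0.037 ]
 [0.4971 0.137  0.037 ]]
yellow [[0.36667353 0.03430648 0.02      ]]
blue [[0.46472622 0.31127757 0.02      ]]
```

>>> servo_tool:
  plan:
    - [[0, 15.8, -36.9, -1, 0, 0, -0.925], [0, 15.8, -36.9, -1, 0, 0, -0.925], [0, 15.8, -36.9, -1, 0, 0, -0.925], [0, 15.8, -36.9, -1, 0, 0, -0.925], [0, 15.8, -36.9, -1, 0, 0, -0.925], [0, 15.8, -36.9, -1, 0, 0, -0.925], [0, 15.8, -36.9, -1, 0, 0, -0.925], [0, 15.8, -36.9, -1, 0, 0, -0.925]]

```text
clock: 0.82
eef_pos: [0.3485, 0.3932, 0.2106]
eef_rot: [0.462, 0.887, 0.0, 0.0]
wrist_force: [0.7, -0.0, 0.0]
opening: 0.997
```

>>> servo_tool:
  plan:
    - [[0, 15.8, -36.9, -1, 0, 0, -0.925], [0, 15.8, -36.9, -1, 0, 0, -0.925], [0, 15.8, -36.9, -1, 0, 0, -0.925], [0, 15.8, -36.9, -1, 0, 0, -0.925], [0, 15.8, -36.9, -1, 0, 0, -0.925], [0, 15.8, -36.9, -1, 0, 0, -0.925], [0, 15.8, -36.9, -1, 0, 0, -0.925], [0, 15.8, -36.9, -1, 0, 0, -0.925]]

```text
clock: 1.48
eef_pos: [0.4749, 0.0981, 0.2027]
eef_rot: [0.719, 0.695, 0.0, 0.0]
wrist_force: [1.3, 1.2, 0.1]
opening: 1.001
```

>>> servo_tool:
  plan:
    - [[0, 0, 0, 0, 0, 0, 0], [0, 0, 0, 0, 0, 0, 0], [0, 0, 0, 0, 0, 0, 0]]

```text
clock: 1.73
eef_pos: [0.4743, 0.1002, 0.2025]
eef_rot: [0.718, 0.696, -0.0, -0.0]
wrist_force: [0.4, 0.0, 0.4]
opening: 1.003
```

```bash
python3 - <<'E'
from h import *
s=brief(); im=eyes.snapshot("wrist"); cv2.imwrite("pics/w1.png",im); np.save("w1.npy",np.r_[s["eef_pos"],s["eef_rot"]])
print(proj([[.473,.168,.037]],cam("wrist",s)))
E
```

```text
t 1.73 pos [474.3 100.2 202.5] jaw yaw -1.78 tilt [-5.e-04  2.e-04 -1.e+00] F [0.4 0.  0.4] op 93.3 q [-0.61  0.35  0.38  2.17 -0.22  0.65 -0.11]
[[278.57419634 131.58652926]]
```

View pics/w1.png

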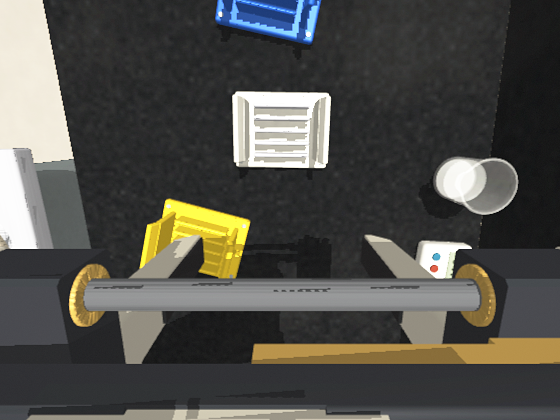

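```bash
python3 - <<'E'
from h import *
im=cv2.imread("pics/w1.png"); p=np.load("w1.npy"); C=cam("wrist",dict(eef_pos=p[:3],eef_rot=p[3:]))
hsv=cv2.cvtColor(im,cv2.COLOR_BGR2HSV); m=((hsv[...,1]<60)&(hsv[...,2]>90)).astype(np.uint8)
m[:,:200]=0;m[:,360:]=0;m[:80]=0;m[190:]=0
m=cv2.morphologyEx(m,cv2.MORPH_CLOSE,np.ones((5,5)))
c=max(cv2.findContours(m,0,2)[0],key=cv2.contourArea); r=cv2.minAreaRect(c); print(r)
B=plane(cv2.boxPoints(r),.014,C); print(B.round(4),B.mean(0)); 
for i in range(4): d=B[(i+1)%4]-B[i]; print(np.linalg.norm(d).round(4),np.degrees(np.arctan2(d[1],d[0])).round(2))
cv2.imwrite("pics/z2.png",cv2.resize(im[85:175,225:340],None,fx=6,fy=6,interpolation=cv2.INTER_CUBIC))
E
```

```text
((281.0, 129.0), (76.0, 98.0), 90.0)
[[0.4226 0.2134 0.014 ]
 [0.5312 0.2101 0.014 ]
 [0.5318 0.1261 0.014 ]
 [0.4167 0.1296 0.014 ]] [0.47556024 0.16978192 0.014     ]
0.1087 -1.76
0.084 -89.58
0.1152 178.25
0.084 85.97
```

View pics/z2.png

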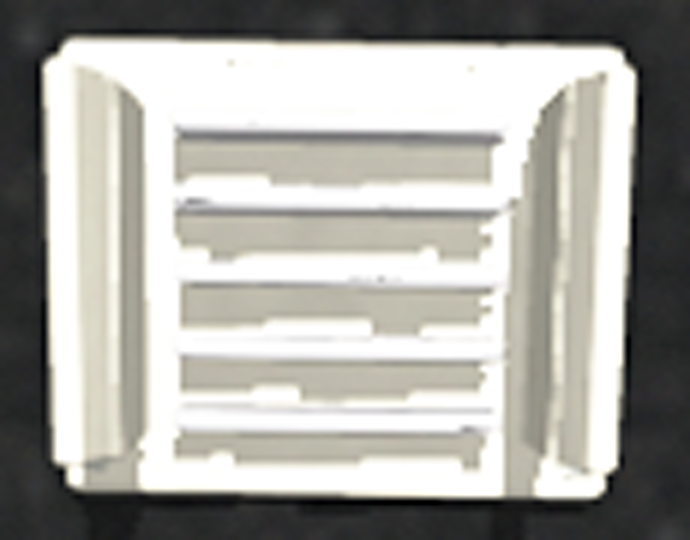

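```bash
cat >> h.py <<'E'
def edges(g,cols,r0,r1,first,th):
    """sub-pixel row of dark->bright crossing per column, scanning from r0 to r1"""
    out=[]
    step=1 if r1>r0 else -1
    for u in cols:
        for v in range(r0,r1,step):
            a,b=float(g[v,u]),float(g[v+step,u])
            if a<th<=b: out.append((u,v+step*(th-a)/(b-a))); break
    return np.array(out)
def fitline(P,it=3):
    for _ in range(it):
        k=np.polyfit(P[:,0],P[:,1],1); r=P[:,1]-np.polyval(k,P[:,0]); P=P[np.abs(r)<max(2*r.std(),.2)]
    return k,r.std()
E
python3 - <<'E'
from h import *
im=cv2.imread("pics/w1.png"); p=np.load("w1.npy"); C=cam("wrist",dict(eef_pos=p[:3],eef_rot=p[3:]))
g=im.min(2)
L=[]
for r0,r1 in((82,110),(178,150)):
    P=edges(g,range(245,320),r0,r1,1,120); k,s=fitline(P); print(k,s,len(P))
    uv=np.array([[250,np.polyval(k,250)],[315,np.polyval(k,315)]]); W=plane(uv,.014,C); L.append(W); d=W[1]-W[0]
    print(W.round(4), np.degrees(np.arctan2(d[1],d[0])).round(2))
# fin ends rows (columns transitions) z=.037 ; cheeks outer edges
gt=g.T.copy()
for z,(r0,r1) in ((.0,(225,245)),(.0,(338,315))):
    P=edges(gt,range(100,160),r0,r1,1,120); k,s=fitline(P); print("cheek outer col",np.polyval(k,[105,130,155]),s)
# centreline ends
mid=(L[0]+L[1])/2; print("mid",mid)
c0=plane([[232.8,129.5],[329.5,129.5]],.077,C); print("cheek tops x",c0)
f=plane([[225+176/6-.4,125],[225+500/6-.4,125],[225+147/6-.4,125],[225+510/6-.4,125]],.037,C); print("fin ends",f)
E
```

```text
[1.49409543e-02 8.72030914e+01] 0.08140147167418947 75
[[0.4425 0.2129 0.014 ]
 [0.5146 0.2096 0.014 ]] -2.56
[1.87856413e-02 1.61851641e+02] 0.08479297417135467 75
[[0.4378 0.1295 0.014 ]
 [0.5142 0.1257 0.014 ]] -2.82
cheek outer col [231.84668275 232.43353031 233.02037786] 0.0799076670482066
cheek outer col [330.32825395 329.08406727 327.83988059] 0.09678474636833932
mid [[0.44017783 0.17116277 0.014     ]
 [0.51438548 0.16766714 0.014     ]]
cheek tops x [[0.43055279 0.17081275 0.077     ]
 [0.52130926 0.16803205 0.077     ]]
fin ends [[0.44701512 0.17559105 0.037     ]
 [0.5044547  0.17383079 0.037     ]
 [0.4418735  0.17574861 0.037     ]
 [0.50622739 0.17377647 0.037     ]]
```

>>> servo_tool:
  plan:
    - [[0, 3.5, -37.7, 0, 0, 0, 0], [0, 3.5, -37.7, 0, 0, 0, 0], [0, 3.5, -37.7, 0, 0, 0, 0], [0, 3.5, -37.7, 0, 0, 0, 0], [0, 3.5, -37.7, 0, 0, 0, 0], [0, 3.5, -37.7, 0, 0, 0, 0], [0, 3.5, -37.7, 0, 0, 0, 0], [0, 3.5, -37.7, 0, 0, 0, 0]]

```text
clock: 2.45
eef_pos: [0.503, -0.2014, 0.2026]
eef_rot: [0.717, 0.697, 0.0, -0.0]
wrist_force: [0.8, -0.2, -0.3]
opening: 1.002
```

>>> servo_tool:
  plan:
    - [[0, 3.5, -37.7, 0, 0, 0, 0], [0, 3.5, -37.7, 0, 0, 0, 0], [0, 3.5, -37.7, 0, 0, 0, 0], [0, 0, 0, 0, 0, 0, 0], [0, 0, 0, 0, 0, 0, 0], [0, 0, 0, 0, 0, 0, 0]]

```text
clock: 2.95
eef_pos: [0.5135, -0.3127, 0.2021]
eef_rot: [0.717, 0.697, 0.0, -0.001]
wrist_force: [-0.5, -0.3, -0.6]
opening: 1.002
```

```bash
python3 - <<'E'
from h import *
s=brief(); im=eyes.snapshot("wrist"); cv2.imwrite("pics/w2.png",im); np.save("w2.npy",np.r_[s["eef_pos"],s["eef_rot"]])
p=proj([[.513,-.245,.062]],cam("wrist",s))[0];print(p); u,v=p.astype(int)
cv2.imwrite("pics/z3.png",cv2.resize(im[max(v-60,0):v+60,u-65:u+65],None,fx=5,fy=5,interpolation=cv2.INTER_CUBIC)); print(u-65,max(v-60,0))
E
```

```text
t 2.95 pos [ 513.5 -312.7  202.1] jaw yaw -1.67 tilt [-7.0e-04  1.4e-03 -1.0e+00] F [-0.5 -0.3 -0.6] op 93.2 q [ 0.2   0.49  0.37  1.92 -0.25  0.77  0.68]
[279.21494724 131.52985439]
214 71
```

View pics/z3.png

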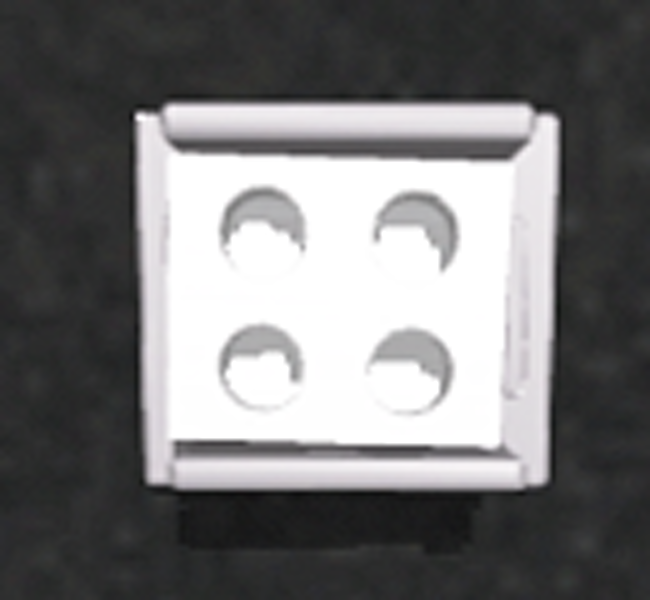

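```bash
python3 - <<'E'
from h import *
im=cv2.imread("pics/w2.png"); p=np.load("w2.npy"); C=cam("wrist",dict(eef_pos=p[:3],eef_rot=p[3:]))
m=(im.min(2)>=248).astype(np.uint8); m[:90]=0;m[170:]=0; m[:,:240]=0;m[:,325:]=0
m=cv2.morphologyEx(m,cv2.MORPH_OPEN,np.ones((3,3)))
c=max(cv2.findContours(m,0,2)[0],key=cv2.contourArea);print(cv2.minAreaRect(c))
z=lambda L:np.array([[u/5+214-.4,v/5+71-.4] for u,v in L])
b=plane(z([(166,152),(515,158),(500,447),(172,440)]),.062,C); print(b.round(4),b.mean(0).round(4))
for i in range(4): d=b[(i+1)%4]-b[i]; print(np.linalg.norm(d).round(4),np.degrees(np.arctan2(d[1],d[0])).round(2))
w=plane(z([(263,232),(416,234),(261,367),(410,370)]),.062,C); print(w.round(4),w.mean(0).round(4))
for a,b2 in((0,1),(2,3),(2,0),(3,1)): d=w[b2]-w[a];print(np.linalg.norm(d).round(4),np.degrees(np.arctan2(d[1],d[0])).round(2))
h=plane(z([(140,112),(558,118),(548,485),(150,487)]),.01,C);print("holder",h.round(4),h.mean(0).round(4))
E
```

```text
((280.968994140625, 130.64781188964844), (67.46184539794922, 56.14166259765625), 1.548157811164856)
[[ 0.4826 -0.2156  0.062 ]
 [ 0.55   -0.2186  0.062 ]
 [ 0.5469 -0.2738  0.062 ]
 [ 0.4807 -0.2705  0.062 ]] [ 0.515  -0.2446  0.062 ]
0.0674 -2.58
0.0553 -93.22
0.0662 177.15
0.055 88.02
[[ 0.5007 -0.2309  0.062 ]
 [ 0.5306 -0.2321  0.062 ]
 [ 0.4992 -0.2567  0.062 ]
 [ 0.529  -0.2581  0.062 ]] [ 0.5149 -0.2444  0.062 ]
0.0299 -2.37
0.0297 -2.77
0.0258 86.75
0.026 86.38
holder [[ 0.4716 -0.2013  0.01  ]
 [ 0.5654 -0.2053  0.01  ]
 [ 0.5635 -0.2874  0.01  ]
 [ 0.4689 -0.2852  0.01  ]] [ 0.5173 -0.2448  0.01  ]
```

>>> servo_tool:
  plan:
    - [[0, 0.8, 34, -14, 0, 0, -0.1], [0, 0.7, 34, -14, 0, 0, -0.1], [0, 0, 0, -30, 0, 0, 0], [0, 0, 0, -30, 0, 0, 0], [0, 0, 0, -30, 0, 0, 0], [0, 0, 0, 0, 0, 0, 0], [0, 0, 0, 0, 0, 0, 0], [0, 0, 0, 0, 0, 0, 0]]

```text
clock: 3.67
eef_pos: [0.5151, -0.2462, 0.0859]
eef_rot: [0.724, 0.69, 0.0, 0.0]
wrist_force: [0.2, 0.9, 0.6]
opening: 0.999
```

```bash
python3 - <<'E'
from h import *
s=brief(); im=eyes.snapshot("wrist"); cv2.imwrite("pics/w3.png",im)
E
```

```text
t 3.67 pos [ 515.1 -246.2   85.9] jaw yaw -2.74 tilt [ 7.e-04 -1.e-04 -1.e+00] F [0.2 0.9 0.6] op 93.0 q [ 0.16  0.62  0.28  2.08 -0.35  0.49  0.65]
```

View pics/w3.png

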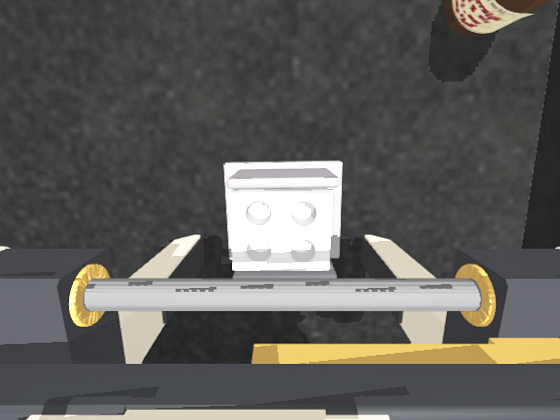

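The block lies midway between the fingers: its top spans columns 232–332, the fingertips 195–370. I'll descend and grip.

>>> servo_tool:
  plan:
    - [[0, 0, 1.7, -20, 0, 0, 0], [0, 0, 0, -20, 0, 0, 0], [0, 0, 0, -12, 0, 0, 0], [0, 0, 0, 0, 0, 0, 0], [0, 0, 0, 0, 0, 0, 0]]

```text
clock: 4.13
eef_pos: [0.5146, -0.2454, 0.0333]
eef_rot: [0.724, 0.689, 0.0, 0.0]
wrist_force: [-0.1, 0.2, -0.1]
opening: 1.0
```

>>> servo_tool:
  plan:
    - [[1, 0, 0, 0, 0, 0, 0], [1, 0, 0, 0, 0, 0, 0], [1, 0, 0, 0, 0, 0, 0], [1, 0, 0, 0, 0, 0, 0], [1, 0, 0, 0, 0, 0, 0], [1, 0, 0, 0, 0, 0, 0]]
  squeeze: 30

```text
clock: 4.63
eef_pos: [0.5146, -0.2452, 0.0331]
eef_rot: [0.724, 0.69, 0.0, 0.0]
wrist_force: [-1.2, 1.1, 5.6]
opening: 0.708
```

```bash
python3 - <<'E'
from h import *
brief()
E
```

```text
t 4.63 pos [ 514.6 -245.2   33.1] jaw yaw -2.81 tilt [ 4.e-04 -1.e-04 -1.e+00] F [-1.2  1.1  5.6] op 65.8 q [ 0.2   0.7   0.22  2.1  -0.39  0.38  0.68]
```

>>> servo_tool:
  plan:
    - [[1, 0, 0, 3, 0, 0, 0], [1, 0, 0, 7, 0, 0, 0], [1, 0, 0, 15, 0, 0, 0], [1, 0, 0, 20, 0, 0, 0], [1, 0, 0, 20, 0, 0, 0], [1, 0, 0, 15, 0, 0, 0], [1, 0, 0, 0, 0, 0, 0]]

```text
clock: 5.22
eef_pos: [0.5155, -0.2457, 0.1153]
eef_rot: [0.724, 0.689, 0.001, 0.002]
wrist_force: [1.4, -0.1, -4.5]
opening: 0.707
```

```bash
python3 - <<'E'
from h import *
brief(); cv2.imwrite("pics/s4.png",eyes.snapshot("scene"))
E
```

```text
t 5.22 pos [ 515.5 -245.7  115.3] jaw yaw -2.82 tilt [ 0.0033 -0.0013 -1.    ] F [ 1.4 -0.1 -4.5] op 65.8 q [ 0.13  0.57  0.31  2.06 -0.33  0.55  0.63]
```

View pics/s4.png

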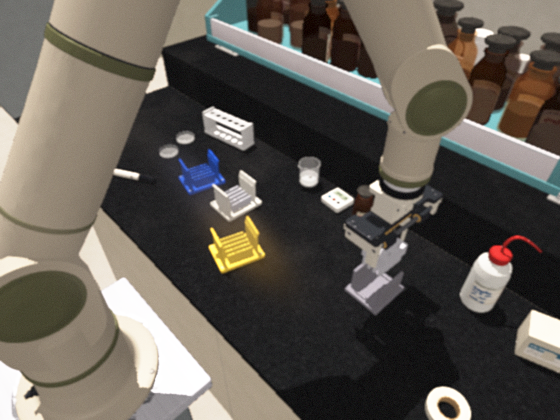

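>>> servo_tool:
  plan:
    - [[1, -3, 15, 0, 0, 0, 0], [1, -4, 30, 0, 0, 0, 0], [1, -4, 32, 0, 0, 0, 0], [1, -4, 32, 0, 0, 0, 0], [1, -4, 32, 0, 0, 0, 0], [1, -4, 30, 0, 0, 0, 0], [1, -2, 15, 0, 0, 0, 0], [1, 0, 0, 0, 0, 0, 0]]

```text
clock: 5.93
eef_pos: [0.488, -0.0549, 0.1113]
eef_rot: [0.722, 0.692, -0.001, -0.002]
wrist_force: [-0.3, 0.4, -4.6]
opening: 0.71
```

>>> servo_tool:
  plan:
    - [[1, 0, 0, -15, 0, 0, 0], [1, 0, 0, -25, 0, 0, 0], [1, 0, 0, -20, 0, 0, 0], [1, 0, 0, -15, 0, 0, 0], [1, 0, 0, -5, 0, 0, 0], [1, 0, 0, 0, 0, 0, 0], [1, 0, 0, 0, 0, 0, 0]]

```text
clock: 6.52
eef_pos: [0.4893, -0.0598, 0.0325]
eef_rot: [0.725, 0.689, -0.0, -0.0]
wrist_force: [1.0, 0.2, -4.5]
opening: 0.706
```

```bash
python3 - <<'E'
from h import *
brief(); cv2.imwrite("pics/s5.png",eyes.snapshot("scene"))
E
```

```text
t 6.52 pos [489.3 -59.8  32.5] jaw yaw -2.86 tilt [-9.e-04 -2.e-04 -1.e+00] F [ 1.   0.2 -4.5] op 65.6 q [-0.12  0.65  0.19  2.27 -0.47  0.25  0.44]
```

View pics/s5.png

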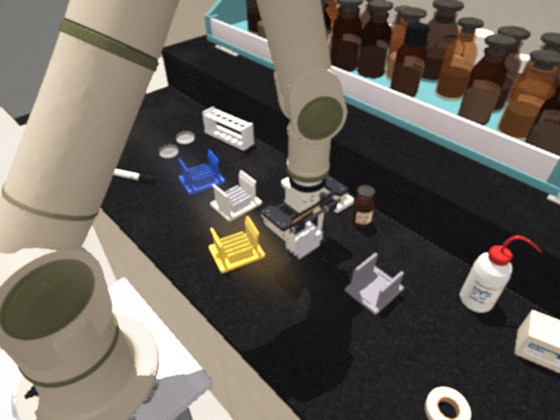

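>>> servo_tool:
  plan:
    - [[1, 0, 0, -4, 0, 0, 0], [1, 0, 0, -3, 0, 0, 0], [1, 0, 0, -1, 0, 0, 0], [1, 0, 0, 0, 0, 0, 0], [1, 0, 0, 0, 0, 0, 0]]

```text
clock: 6.98
eef_pos: [0.4896, -0.0591, 0.0247]
eef_rot: [0.724, 0.69, 0.0, 0.0]
wrist_force: [-0.4, 0.1, -4.2]
opening: 0.705
```

>>> servo_tool:
  plan:
    - [[1, 0, 0, -0.7, 0, 0, 0], [1, 0, 0, -0.7, 0, 0, 0], [1, 0, 0, -0.3, 0, 0, 0], [1, 0, 0, 0, 0, 0, 0]]

```text
clock: 7.32
eef_pos: [0.4896, -0.0591, 0.0231]
eef_rot: [0.724, 0.69, 0.0, 0.0]
wrist_force: [-0.4, 0.3, -0.5]
opening: 0.71
```

>>> servo_tool:
  plan:
    - [[0, 0, 0, 0, 0, 0, 0], [0, 0, 0, 0, 0, 0, 0], [0, 0, 0, 0, 0, 0, 0], [0, 0, 0, 0, 0, 0, 0], [0, 0, 0, 5, 0, 0, 0], [0, 0, 0, 25, 0, 0, 0], [0, 0, 0, 30, 0, 0, 0], [0, 0, 0, 30, 0, 0, 0]]

```text
clock: 7.98
eef_pos: [0.4888, -0.0593, 0.1139]
eef_rot: [0.724, 0.689, -0.001, -0.001]
wrist_force: [-0.8, 0.5, 0.6]
opening: 1.001
```

>>> servo_tool:
  plan:
    - [[0, 0, 0, 10, 0, 0, 1.38], [0, 8, 0, 10, 0, 0, 1.38], [0, 10, 0, 10, 0, 0, 1.38], [0, 10, 0, 10, 0, 0, 1.38], [0, 10, 0, 10, 0, 0, 1.38], [0, 10, 0, 10, 0, 0, 1.38], [0, 10, 0, 10, 0, 0, 1.38], [0, 7, 0, 10, 0, 0, 1.38]]

```text
clock: 8.65
eef_pos: [0.5551, -0.0592, 0.1939]
eef_rot: [0.32, 0.948, -0.0, 0.0]
wrist_force: [0.1, 0.3, 0.4]
opening: 0.998
```

>>> servo_tool:
  plan:
    - [[0, 0, 0, 0, 0, 0, 1.39], [0, 0, 0, 0, 0, 0, 1.39], [0, 0, 0, 0, 0, 0, 1.39], [0, 0, 0, 0, 0, 0, 1.39], [0, 0, 0, 0, 0, 0, 1.39], [0, 0, 0, 0, 0, 0, 0], [0, 0, 0, 0, 0, 0, 0], [0, 0, 0, 0, 0, 0, 0]]

```text
clock: 9.32
eef_pos: [0.5544, -0.0593, 0.1931]
eef_rot: [0.027, 1.0, -0.0, -0.0]
wrist_force: [0.7, 0.2, -0.1]
opening: 0.996
```

```bash
python3 - <<'E'
from h import *
s=brief(); im=eyes.snapshot("wrist"); cv2.imwrite("pics/w6.png",im); np.save("w6.npy",np.r_[s["eef_pos"],s["eef_rot"]])
p=proj([[.4896,-.0591,.052]],cam("wrist",s))[0];print(p)
E
```

```text
t 9.32 pos [554.4 -59.3 193.1] jaw yaw 86.9 tilt [-1.e-04 -1.e-04 -1.e+00] F [ 0.7  0.2 -0.1] op 92.6 q [ 0.03  0.43 -0.04  2.01  0.03  0.7   1.49]
[279.7579828  135.03674195]
```

View pics/w6.png

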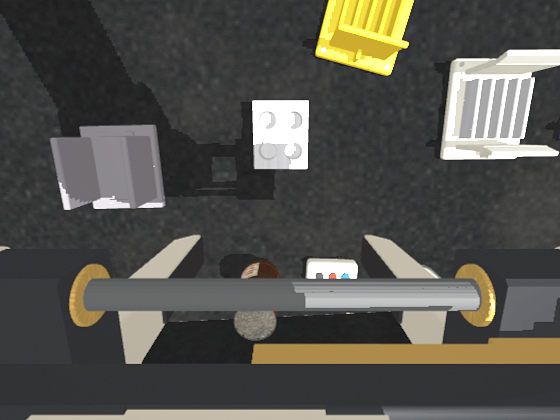

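The block stands upright at (281,135), matching the prediction of (280,135). Next is a precise measurement.

```bash
python3 - <<'E'
from h import *
im=cv2.imread("pics/w6.png"); p=np.load("w6.npy"); C=cam("wrist",dict(eef_pos=p[:3],eef_rot=p[3:]))
m=(im.min(2)>175).astype(np.uint8); m[:,:235]=0;m[:,325:]=0;m[:90]=0;m[185:]=0
m=cv2.morphologyEx(m,cv2.MORPH_CLOSE,np.ones((5,5)))
c=max(cv2.findContours(m,0,2)[0],key=cv2.contourArea);r=cv2.minAreaRect(c);print(r)
g=im.min(2); gt=g.T.copy(); T=150
top=fitline(edges(g,range(258,304),88,115,1,T)); bot=fitline(edges(g,range(258,304),185,160,1,T))
lef=fitline(edges(gt,range(106,164),240,262,1,T)); rig=fitline(edges(gt,range(106,164),325,300,1,T))
print(top,bot,lef,rig)
def X(h,v):
    (a,b),(c_,d)=h[0],v[0]; u=(c_*b+d)/(1-c_*a); return u,a*u+b
P=plane([X(top,lef),X(top,rig),X(bot,rig),X(bot,lef)],.052,C); print(P.round(4),P.mean(0).round(4))
for i in range(4): d=P[(i+1)%4]-P[i]; print(np.linalg.norm(d).round(4),np.degrees(np.arctan2(d[1],d[0])).round(2))
E
```

```text
((280.0, 134.0), (68.0, 56.0), 90.0)
(array([-4.48997563e-04,  9.96926489e+01]), np.float64(0.012478060322467887)) (array([1.47605561e-02, 1.64426471e+02]), np.float64(0.09225085991696932)) (array([4.13268206e-02, 2.47116615e+02]), np.float64(0.13446038210555855)) (array([-2.35105910e-02,  3.11098622e+02]), np.float64(0.12844847617287053))
[[ 0.4549 -0.0848  0.052 ]
 [ 0.4578 -0.0293  0.052 ]
 [ 0.5247 -0.0331  0.052 ]
 [ 0.521  -0.0871  0.052 ]] [ 0.4896 -0.0585  0.052 ]
0.0556 86.95
0.067 -3.28
0.0541 -93.93
0.0661 178.02
```

>>> servo_tool:
  plan:
    - [[0, -32, 0, -10, 0, 0, 0], [0, -32.5, 0.4, -20, 0, 0, 0], [0, 0, 0, -30, 0, 0, 0], [0, 0, 0, -35, 0, 0, 0], [0, 0, 0, -30, 0, 0, 0], [0, 0, 0, -25, 0, 0, 0], [0, 0, 0, -10, 0, 0, 0], [0, 0, 0, 0, 0, 0, 0]]

```text
clock: 10.03
eef_pos: [0.489, -0.0585, 0.0311]
eef_rot: [0.025, 1.0, -0.0, -0.002]
wrist_force: [-0.7, -0.5, 0.4]
opening: 0.995
```

>>> servo_tool:
  plan:
    - [[0, 0, 0, -5, 0, 0, 0], [0, 0, 0, 0, 0, 0, 0], [0, 0, 0, 0, 0, 0, 0]]

```text
clock: 10.28
eef_pos: [0.4907, -0.0588, 0.029]
eef_rot: [0.025, 1.0, -0.0, 0.001]
wrist_force: [-0.1, -0.2, -0.9]
opening: 0.998
```

```bash
python3 - <<'E'
from h import *
s=brief(); im=eyes.snapshot("wrist"); cv2.imwrite("pics/w7.png",im)
E
```

```text
t 10.28 pos [490.7 -58.8  29. ] jaw yaw 87.12 tilt [ 1.7e-03 -2.0e-04 -1.0e+00] F [-0.1 -0.2 -0.9] op 92.9 q [ 0.02  0.65 -0.02  2.26  0.06  0.23  1.46]
```

View pics/w7.png

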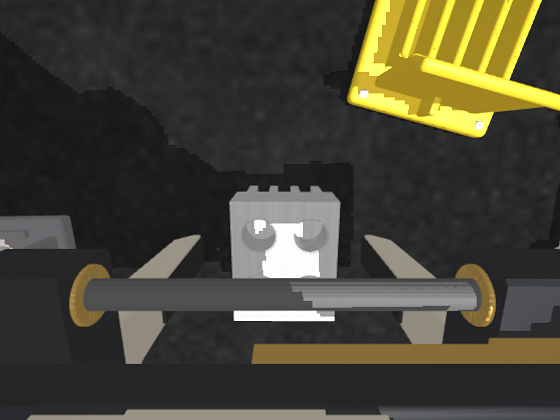

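>>> servo_tool:
  plan:
    - [[1, -0.5, 0, -1, 0, 0, 0], [1, 0, 0, 0, 0, 0, 0], [1, 0, 0, 0, 0, 0, 0], [1, 0, 0, 0, 0, 0, 0], [1, 0, 0, 0, 0, 0, 0], [1, 0, 0, 0, 0, 0, 0], [1, 0, 0, 0, 0, 0, 0]]
  squeeze: 30

```text
clock: 10.92
eef_pos: [0.4896, -0.0585, 0.027]
eef_rot: [0.025, 1.0, 0.0, 0.0]
wrist_force: [-1.0, -0.3, 1.8]
opening: 0.579
```

```bash
python3 - <<'E'
from h import *
brief()
E
```

```text
t 10.92 pos [489.6 -58.5  27. ] jaw yaw 87.16 tilt [ 1.e-04  2.e-04 -1.e+00] F [-1.  -0.3  1.8] op 53.8 q [ 0.02  0.65 -0.02  2.27  0.06  0.22  1.46]
```

>>> servo_tool:
  plan:
    - [[1, 0, 0, 3, 0, 0, 0], [1, 0, 0, 8, 0, 0, 0], [1, 0, 0, 20, 0, 0, 0], [1, 0, 0, 30, 0, 0, 0], [1, 0, 0, 30, 0, 0, 0], [1, 0, 0, 30, 0, 0, 0], [1, 5, 20, 25, 0, 0, 0], [1, 8, 30, 14, 0, 0, 0]]

```text
clock: 11.58
eef_pos: [0.5021, -0.0113, 0.1902]
eef_rot: [0.028, 1.0, -0.001, 0.001]
wrist_force: [0.6, 0.4, -5.2]
opening: 0.578
```

>>> servo_tool:
  plan:
    - [[1, 8, 35, 0, 0, 0, 0], [1, 8, 35, 0, 0, 0, 0], [1, 8, 35, 0, 0, 0, 0], [1, 8, 35, 0, 0, 0, 0], [1, 8, 30, 0, 0, 0, 0], [1, 2, 8, 0, 0, 0, 0], [1, 0, 0, 0, 0, 0, 0], [1, 0, 0, 0, 0, 0, 0]]

```text
clock: 12.25
eef_pos: [0.5437, 0.1687, 0.1868]
eef_rot: [0.025, 1.0, -0.001, -0.001]
wrist_force: [0.2, -0.6, -5.3]
opening: 0.58
```

>>> servo_tool:
  plan:
    - [[1, 0, 0, 0, 0, 0, 0], [1, 0, 0, 0, 0, 0, 0]]

```text
clock: 12.42
eef_pos: [0.5441, 0.1673, 0.187]
eef_rot: [0.026, 1.0, -0.0, -0.0]
wrist_force: [-0.2, -0.2, -4.5]
opening: 0.579
```

```bash
python3 - <<'E'
from h import *
s=brief(); im=eyes.snapshot("wrist"); cv2.imwrite("pics/w8.png",im); np.save("w8.npy",np.r_[s["eef_pos"],s["eef_rot"]])
p=proj([[.4757,.1695,.037]],cam("wrist",s))[0];print(p); u,v=p.astype(int)
cv2.imwrite("pics/z8.png",cv2.resize(im[max(v-60,0):v+60,u-55:u+55],None,fx=5,fy=5,interpolation=cv2.INTER_CUBIC)); print(u-55,max(v-60,0))
E
```

```text
t 12.42 pos [544.1 167.3 187. ] jaw yaw 87.02 tilt [-6.e-04 -9.e-04 -1.e+00] F [-0.2 -0.2 -4.5] op 53.8 q [-0.36  0.45 -0.05  1.99  0.03  0.7   1.09]
[281.82809804 131.279297  ]
226 71
```

View pics/w8.png

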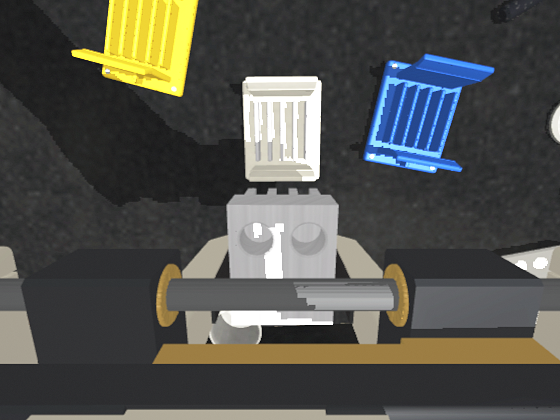

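View pics/z8.png

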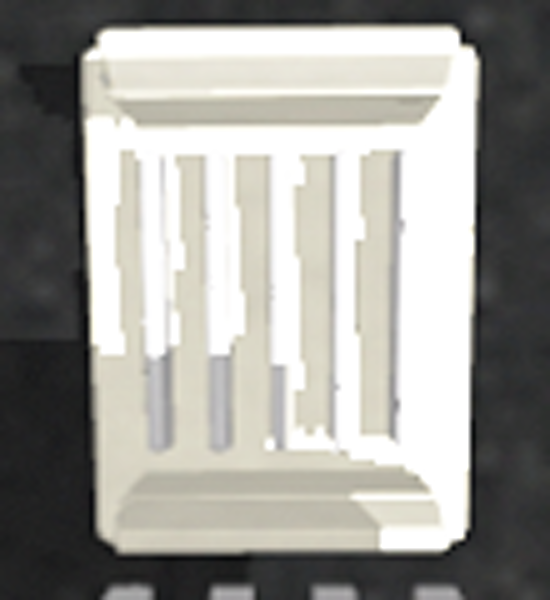

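```bash
python3 - <<'E'
from h import *
im=cv2.imread("pics/w8.png"); p=np.load("w8.npy"); C=cam("wrist",dict(eef_pos=p[:3],eef_rot=p[3:]))
g=im.min(2); gt=g.T.copy()
L=[]
for r0,r1 in((232,258),(335,305)):
    P=edges(gt,range(95,168),r0,r1,1,110); k,s=fitline(P); print(k,s,len(P))
    uv=np.array([[np.polyval(k,v),v] for v in (98,165)]); W=plane(uv,.014,C); L.append(W); d=W[0]-W[1]
    print(W.round(4), np.degrees(np.arctan2(-d[1],-d[0])).round(2))
# interpolate y at x=.4757
ys=[np.interp(.4757,W[:,0],W[:,1]) for W in L]; print("y edges",ys,np.mean(ys))
for r0,r1 in((70,90),(190,170)):
    P=edges(g,range(250,315),r0,r1,1,110); k,s=fitline(P); print("end rows",np.polyval(k,282),s, plane([[282,np.polyval(k,282)]]*2,.077,C)[0],plane([[282,np.polyval(k,282)]],.014,C))
z=lambda L:np.array([[u/5+226-.4,v/5+71-.4] for u,v in L])
f=plane(z([(160,400),(220.5,400)]),.037,C); print("fin1,2",f)
f=plane(z([(282,152),(282,440)]),.036,C); print("fin ends",f, f.mean(0))
E
```

```text
[3.86866615e-02 2.38306126e+02] 0.09027869063276377 73
[[0.439  0.129  0.014 ]
 [0.5099 0.126  0.014 ]] -2.43
[-2.16340889e-02  3.23058254e+02] 0.09723308413099063 73
[[0.4433 0.2129 0.014 ]
 [0.5143 0.2098 0.014 ]] -2.5
y edges [np.float64(0.12741415904077089), np.float64(0.21151187078657407)] 0.1694630149136725
end rows 75.61740519039118 0.05430564960467902 [0.43013293 0.17203157 0.077     ] [[0.41902207 0.17260874 0.014     ]]
end rows 180.99921430567886 0.1285222316493137 [0.52062906 0.16734943 0.077     ] [[0.53018118 0.16685754 0.014     ]]
fin1,2 [[0.49374588 0.14345971 0.037     ]
 [0.49439251 0.1559636  0.037     ]]
fin ends [[0.44642899 0.17118994 0.036     ]
 [0.50330786 0.16824711 0.036     ]] [0.47486843 0.16971853 0.036     ]
```

>>> servo_tool:
  plan:
    - [[1, -15, 0.5, 0, 0, 0, 0.06], [1, -30, 1.2, 0, 0, 0, 0], [1, -20, 0.6, 0, 0, 0, 0], [1, -3.7, 0, 0, 0, 0, 0], [1, 0, 0, -15, 0, 0, 0], [1, 0, 0, -30, 0, 0, 0], [1, 0, 0, -30, 0, 0, 0], [1, 0, 0, -20, 0, 0, 0]]

```text
clock: 13.13
eef_pos: [0.476, 0.1706, 0.0905]
eef_rot: [0.023, 1.0, -0.0, 0.0]
wrist_force: [-0.6, 0.2, -5.1]
opening: 0.576
```

>>> servo_tool:
  plan:
    - [[1, 0, 0, 0, 0, 0, 0], [1, 0, 0, 0, 0, 0, 0], [1, 0, 0, 0, 0, 0, 0], [1, 0, 0, 0, 0, 0, 0]]

```text
clock: 13.47
eef_pos: [0.4769, 0.1716, 0.0933]
eef_rot: [0.023, 1.0, 0.0, 0.001]
wrist_force: [1.5, 0.5, -3.8]
opening: 0.579
```

```bash
python3 - <<'E'
from h import *
s=brief(); cv2.imwrite("pics/w9.png",eyes.snapshot("wrist")); im=eyes.snapshot("scene"); cv2.imwrite("pics/z9.png",cv2.resize(im[150:240,180:290],None,fx=6,fy=6,interpolation=cv2.INTER_CUBIC))
E
```

```text
t 13.47 pos [476.9 171.6  93.3] jaw yaw 87.41 tilt [ 2.3e-03  9.0e-04 -1.0e+00] F [ 1.5  0.5 -3.8] op 53.9 q [-0.43  0.54 -0.04  2.2   0.06  0.4   1.01]
```

View pics/w9.png

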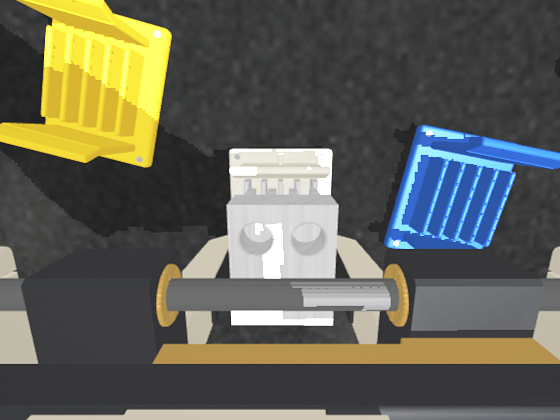

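View pics/z9.png

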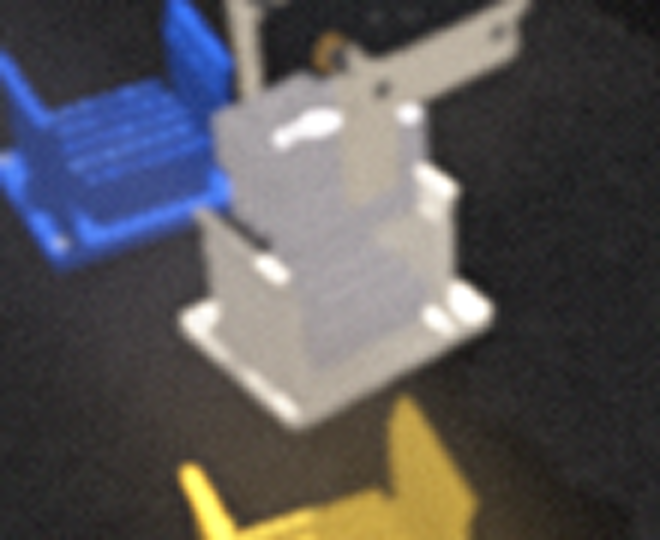

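>>> servo_tool:
  plan:
    - [[1, 0, 0, 0, 0, 0, 0], [1, 0, 0, 0, 0, 0, 0], [1, 0, 0, 0, 0, 0, 0]]

```text
clock: 13.82
eef_pos: [0.476, 0.1717, 0.0923]
eef_rot: [0.022, 1.0, 0.0, 0.0]
wrist_force: [0.3, 0.2, -4.1]
opening: 0.578
```

```bash
python3 - <<'E'
from h import *
brief()
E
```

```text
t 13.82 pos [476.  171.7  92.3] jaw yaw 87.45 tilt [ 7.e-04  3.e-04 -1.e+00] F [ 0.3  0.2 -4.1] op 53.7 q [-0.43  0.54 -0.04  2.2   0.06  0.4   1.01]
```

>>> servo_tool:
  plan:
    - [[1, -0.6, -2.1, -5, 0, 0, 0], [1, 0, 0, -8, 0, 0, 0], [1, 0, 0, -8, 0, 0, 0], [1, 0, 0, -4, 0, 0, 0], [1, 0, 0, 0, 0, 0, 0], [1, 0, 0, 0, 0, 0, 0], [1, 0, 0, 0, 0, 0, 0], [1, 0, 0, 0, 0, 0, 0]]

```text
clock: 14.48
eef_pos: [0.4754, 0.1696, 0.067]
eef_rot: [0.022, 1.0, 0.0, 0.0]
wrist_force: [0.4, 0.7, -3.6]
opening: 0.582
```

```bash
python3 - <<'E'
from h import *
s=brief(); im=eyes.snapshot("wrist"); cv2.imwrite("pics/w10.png",cv2.resize(im[130:240,210:360],None,fx=5,fy=5,interpolation=cv2.INTER_CUBIC))
E
```

```text
t 14.48 pos [475.4 169.6  67. ] jaw yaw 87.45 tilt [ 3.e-04  1.e-04 -1.e+00] F [ 0.4  0.7 -3.6] op 54.1 q [-0.43  0.58 -0.04  2.22  0.06  0.34  1.01]
```

View pics/w10.png

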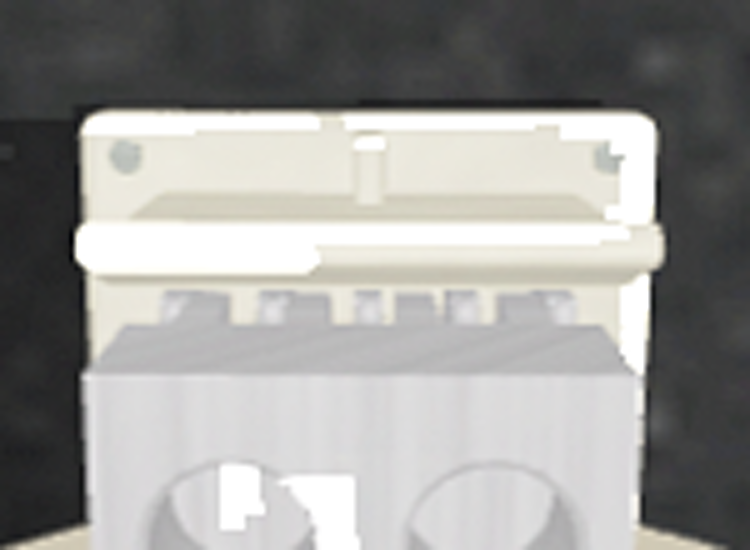

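```bash
python3 - <<'E'
from h import *
s=manip.observe(); C=cam("wrist",s)
R=Ro.from_quat(s["eef_rot"]).as_matrix(); 
yaw=np.radians(-2.6); Rd=Ro.from_euler('z',yaw).as_matrix()
o=lambda p:((p-[210,130])+.4)*5
b0=s["eef_pos"]-[0,0,.027]
Rb=Ro.from_euler('z',np.radians(-2.55)).as_matrix()
print("block far? near(robot) top edge", o(proj([b0+Rb@[-.033,y,.052] for y in(-.027,.027)],C)))
print("block fins tips", o(proj([b0+Rb@[-.033,y,.026] for y in(-.0195,-.0065,.0065,.0195)],C)))
d0=np.array([.4754,.1695,0])
print("dock base near corners", o(proj([d0+Rd@[-.053,y,.014] for y in(-.042,.042)],C)))
print("dock fins", o(proj([d0+Rd@[-.030,y,.034] for y in(-.026,-.013,0,.013,.026)],C)))
im=eyes.snapshot("wrist"); cv2.imwrite("pics/w11.png",cv2.resize(im[180:200,235:335],None,fx=8,fy=16,interpolation=cv2.INTER_CUBIC))
E
```

```text
block far? near(robot) top edge [[ 94.16169102 370.50038761]
 [654.81092209 370.54125702]]
block fins tips [[200.02910079 318.78403864]
 [314.96264054 318.79781615]
 [429.87218799 318.81159079]
 [544.75775064 318.82536254]]
dock base near corners [[ 77.28286723 112.47820245]
 [662.03685276 113.17599213]]
dock fins [[176.74455089 295.14217946]
 [273.50726976 295.23914259]
 [370.25037331 295.33608607]
 [466.9738675  295.4330099 ]
 [563.6777583  295.52991408]]
```

View pics/w11.png

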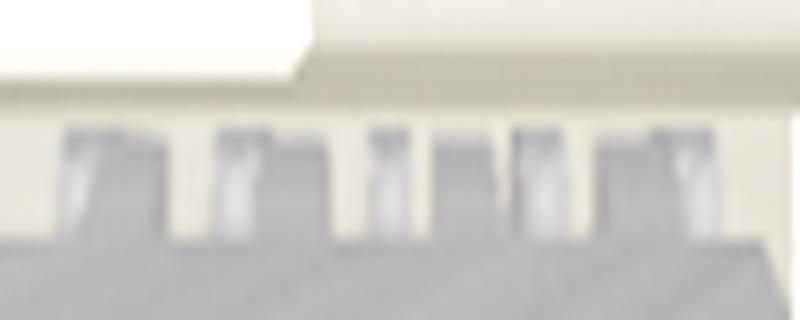

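In the wrist view the block sits about 1 mm to −y of the dock's fin pattern. I'll shift it +1 mm in y and then lower it.

>>> servo_tool:
  plan:
    - [[1, 0, 1.0, 0, 0, 0, 0], [1, 0, 0, -2, 0, 0, 0], [1, 0, 0, -3, 0, 0, 0], [1, 0, 0, -3, 0, 0, 0], [1, 0, 0, -3, 0, 0, 0], [1, 0, 0, 0, 0, 0, 0], [1, 0, 0, 0, 0, 0, 0]]

```text
clock: 15.17
eef_pos: [0.475, 0.1704, 0.0556]
eef_rot: [0.022, 1.0, -0.0, -0.0]
wrist_force: [0.3, 0.1, -3.9]
opening: 0.581
```

```bash
python3 - <<'E'
from h import *
s=brief(); im=eyes.snapshot("wrist"); cv2.imwrite("pics/w12.png",cv2.resize(im[130:240,210:360],None,fx=5,fy=5,interpolation=cv2.INTER_CUBIC))
E
```

```text
t 15.17 pos [475.  170.4  55.6] jaw yaw 87.44 tilt [-6.e-04 -3.e-04 -1.e+00] F [ 0.3  0.1 -3.9] op 54.0 q [-0.43  0.6  -0.03  2.23  0.06  0.31  1.  ]
```

View pics/w12.png

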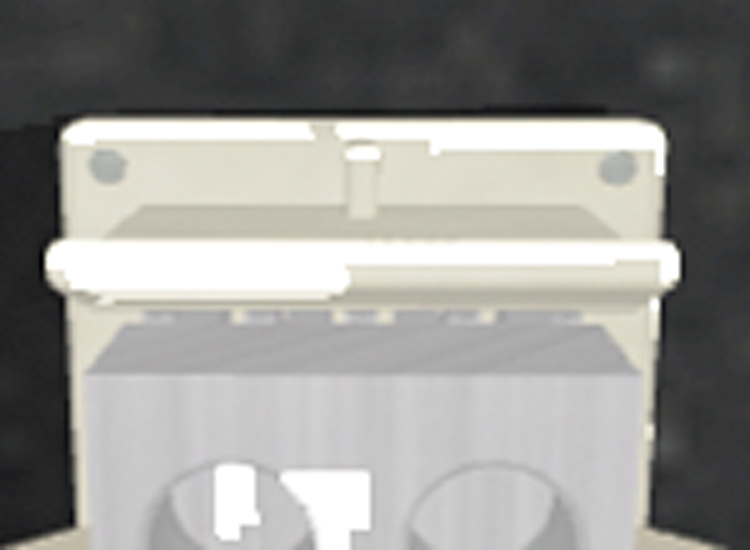

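Block and dock are both centred at column 362. The fins are about 8 mm in, with no side force. I'll keep lowering.

>>> servo_tool:
  plan:
    - [[1, 0, 0, -3, 0, 0, 0], [1, 0, 0, -3, 0, 0, 0], [1, 0, 0, -3, 0, 0, 0], [1, 0, 0, -2, 0, 0, 0], [1, 0, 0, -1, 0, 0, 0], [1, 0, 0, 0, 0, 0, 0], [1, 0, 0, 0, 0, 0, 0]]

```text
clock: 15.8
eef_pos: [0.4752, 0.1704, 0.0438]
eef_rot: [0.022, 1.0, -0.0, -0.0]
wrist_force: [-0.4, 0.3, -5.0]
opening: 0.578
```

>>> servo_tool:
  plan:
    - [[1, 0, 0, -1, 0, 0, 0], [1, 0, 0, -0.7, 0, 0, 0], [1, 0, 0, -0.5, 0, 0, 0], [1, 0, 0, 0, 0, 0, 0], [1, 0, 0, 0, 0, 0, 0]]

```text
clock: 16.22
eef_pos: [0.4752, 0.1704, 0.0417]
eef_rot: [0.022, 1.0, -0.0, 0.0]
wrist_force: [0.0, 0.4, -4.9]
opening: 0.578
```

>>> servo_tool:
  plan:
    - [[1, 0, 0, -0.5, 0, 0, 0], [1, 0, 0, -0.4, 0, 0, 0], [1, 0, 0, 0, 0, 0, 0], [1, 0, 0, 0, 0, 0, 0]]

```text
clock: 16.55
eef_pos: [0.4753, 0.1705, 0.041]
eef_rot: [0.022, 1.0, 0.0, 0.0]
wrist_force: [-0.3, -0.4, 0.0]
opening: 0.581
```

>>> servo_tool:
  plan:
    - [[1, 0, 0, -0.4, 0, 0, 0], [1, 0, 0, 0, 0, 0, 0], [1, 0, 0, 0, 0, 0, 0]]

```text
clock: 16.8
eef_pos: [0.4753, 0.1705, 0.041]
eef_rot: [0.022, 1.0, 0.0, 0.0]
wrist_force: [-1.5, -0.1, 7.7]
opening: 0.583
```

Contact came exactly at the predicted seat height, TCP z = 41.0 mm. I'll release and retreat.

>>> servo_tool:
  plan:
    - [[0, 0, 0, 0.5, 0, 0, 0], [0, 0, 0, 0, 0, 0, 0], [0, 0, 0, 0, 0, 0, 0], [0, 0, 0, 0, 0, 0, 0], [0, 0, 0, 0, 0, 0, 0], [0, 0, 0, 10, 0, 0, 0], [0, 0, 0, 25, 0, 0, 0], [0, 0, 0, 30, 0, 0, 0]]

```text
clock: 17.47
eef_pos: [0.4742, 0.1701, 0.1059]
eef_rot: [0.022, 1.0, -0.001, -0.002]
wrist_force: [-0.0, 0.8, 0.1]
opening: 0.995
```

>>> servo_tool:
  plan:
    - [[0, 0, 0, 30, 0, 0, 0], [0, 15, 0, 30, 0, 0, 0], [0, 25, 0, 20, 0, 0, 0], [0, 25, 0, 0, 0, 0, 0], [0, 5, 0, 0, 0, 0, 0], [0, 0, 0, 0, 0, 0, 0], [0, 0, 0, 0, 0, 0, 0], [0, 0, 0, 0, 0, 0, 0]]

```text
clock: 18.13
eef_pos: [0.5436, 0.1703, 0.1854]
eef_rot: [0.022, 1.0, -0.0, -0.001]
wrist_force: [-0.5, -0.6, -0.4]
opening: 0.999
```

```bash
python3 - <<'E'
from h import *
s=brief(); im=eyes.snapshot("wrist"); cv2.imwrite("pics/w13.png",im)
C=cam("wrist",s); print(proj([[.4753,.1695,.066]],C))
sc=eyes.snapshot("scene"); cv2.imwrite("pics/s13.png",sc)
cv2.imwrite("pics/z13.png",np.hstack([cv2.resize(sc[160:235,195:275],None,fx=5,fy=5,interpolation=cv2.INTER_CUBIC),cv2.resize(im[75:150,242:322],None,fx=5,fy=5,interpolation=cv2.INTER_CUBIC)][::1]))
E
```

```text
t 18.13 pos [543.6 170.3 185.4] jaw yaw 87.47 tilt [-2.e-03 -6.e-04 -1.e+00] F [-0.5 -0.6 -0.4] op 92.9 q [-0.36  0.46 -0.05  1.99  0.04  0.7   1.09]
[[279.13164552 131.48449155]]
```

View pics/w13.png

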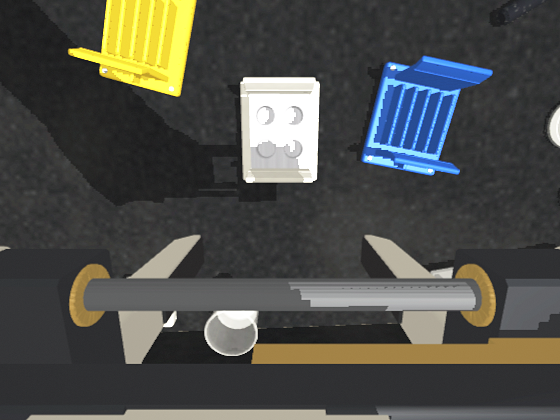

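View pics/z13.png

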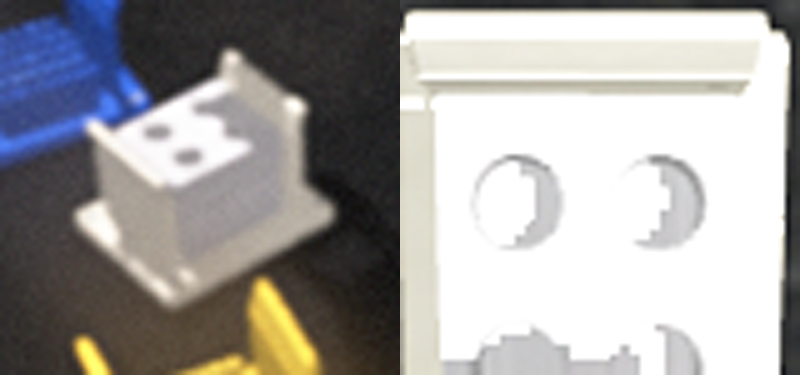

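View pics/s13.png

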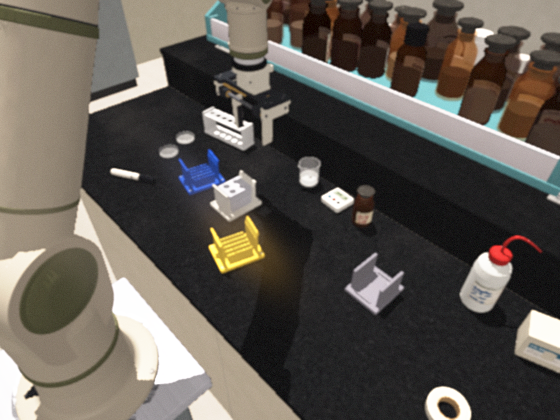

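```bash
python3 - <<'E'
from bench import sign_off
print(sign_off())
E
```

```text
the job is handed in; nothing more can be done
None
```

The block is in the white dock and the job is handed in, at about 18 s of the 64 s allowed. I gripped it by its ends in the holder and stood it upright on the open worktop. Then I let go, took it again by the long sides and lowered it between the dock's fins.

**Seating:** As it was lowered, contact came at TCP z = 41.0 mm. That is the height expected for fully home, given a grip 27.0 mm above the fin tips. The wrist force changed from carrying the block to an 8 N push upward. There was no side force while the fins slid in.

**Last pictures:** After release, the pictures show the block level between the cheeks with its top below their tops. The gripper is open and clear. The beaker, timer and bottle look to be where they stood, by eye only. I did not measure the seated block's height from the images.

**Disagreement:** Just before insertion the wrist view put the block about 1 mm to one side of the dock's fin pattern, although the pose readings said it was centred. I trusted the picture and shifted it 1 mm. After that the block and dock lined up in the view.

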